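Prime the sewing machine's hand lubricator

TASK

Prime the sewing machine's blue hand lubricator: with the fingertips push its black palm plunger all the way down and let it spring fully back up, stroke after stroke, until the red-capped indicator pin beside it stands fully out and the green band at the foot of its shank is in the open. Watch the pin and give no further stroke once it is fully out, and leave the plunger up and untouched. Only push the plunger: do not touch the pin, do not lift, tip or shove the lubricator along, and leave the things standing around it where they are.

Things in the scene. Friction and masses are not known exactly. Their poses are not given: they have to be found in the camera images.
- plunger_top (a point): centre of the top of the black domed palm plunger (cap 62 mm diameter, nearly flat over the middle 24 mm; the cap's rim hangs 18 mm above the round aluminium collar, 76 mm diameter). At rest about 124 mm above the table; goes 17 mm straight down when pushed, with the point. The plunger's axis is at y = -55 mm in the frame of lubricator.
- plunger (a joint): how far the plunger is pushed down, m: 0 = fully up, 0.017 = at its bottom stop. A spring brings it back: about 8 N at the top, 14 N at the bottom. It returns by itself in about 0.3 s when let go. Only a stroke of at least about 13 mm, followed by the full return, is sure to advance the pin.
- pin (a joint): how far the indicator pin stands out upward, m: 0 = in (cap sitting on its brass gland), 0.040 = fully out. Starts anywhere from 0 to 0.021. It rises during the plunger's RETURN: each full stroke lifts it up to the next of the steps 0.010, 0.020, 0.030, 0.040 (give or take 1 mm; the first stroke may raise it by as little as 0 or as much as 15 mm), and it stays there by friction.
- pin_tip (a point): top of the indicator pin's red cap (28 mm diameter, 14 mm tall) on a steel shank of 16 mm; the axis lies at y = +55 mm in the frame of lubricator, 110 mm from the plunger's. 106 mm above the table when in, 146 mm when fully out. A 9 mm tall bright green band on the shank comes into the open above the brass gland only when the pin is fully out; one step before, it is still hidden.
- lubricator: the lubricator, 2.6 kg, standing loose on the table: blue block 130 (x) by 210 (y) by 80 mm high on a dark steel foot plate 170 by 240 by 10 mm; origin at the centre of its underside, z up, -x its front (small brass fitting and sight glass). Plunger at its -y end, pin at its +y end.
- oil_bottle_mid (a point): white plastic oil bottle with red cap, 52 mm diameter, 135 mm tall; loose bystander; this point is on its axis 65 mm above its foot
- pink_spool_mid (a point): pink thread spool, 42 mm diameter, 50 mm tall, standing; loose bystander; this point is its centre
- teal_spool_mid (a point): teal thread spool, 42 mm diameter, 50 mm tall, standing; loose bystander; this point is its centre
- mug_mid (a point): white ceramic mug, 80 mm diameter, 90 mm tall, handle to one side; loose bystander; this point is its centre
- tape_roll_mid (a point): yellow ring-shaped roll lying flat, 90 mm outside diameter, 22 mm thick; loose bystander; this point is its centre
- screwdriver_grip (a point): screwdriver with orange handle lying on the table; loose bystander; this point is in its handle
- bobbin_tin_mid (a point): round steel tin with green lid, 79 mm diameter, 32 mm tall; loose bystander; this point is its centre

How it is judged (in metres and radians):
On the way, in this order (a step that is already met when the one before it is completed fails the run):
1. the plunger has been pushed down (value of joint plunger above 0.011 m), for 0.02 s.
2. it has come back up (value of joint plunger below 0.003 m), for 0.05 s.
3. it has been pushed down a second time (value of joint plunger above 0.011 m), for 0.02 s.
4. the pin stands fully out and the plunger is up (value of joint pin above 0.037 m and value of joint plunger below 0.003 m), for 0.2 s.
At the end, for the whole second after the job is handed in: the indicator pin stands out at least 37 of its 40 mm, the plunger is up (within 3 mm), and the lubricator stands at rest, upright, within 30 mm of where it was (all of step 4 and linear speed of lubricator below 0.02 m/s and distance of lubricator from where it was at the start of the episode below 0.03 m and angle between lubricator's own z axis and vertical below 0.05 rad); the robot touches nothing.
It fails at once if the plunger is pushed again (over 8 mm) after the pin is already fully out (value of joint pin above 0.037 m and value of joint plunger above 0.008 m).
It fails at once if the robot touches the indicator pin (contact force between any of the fingers, the arm and pin above 0.5 N).
It fails at once if the lubricator is shoved more than 30 mm, lifted or tipped (distance of lubricator from where it was at the start of the episode above 0.03 m or angle between lubricator's own z axis and vertical above 0.15 rad or height (world z) of lubricator above 0.01 m).
It fails at once if a bystander is moved more than 20 mm or lifted (distance of any of oil_bottle_mid, pink_spool_mid, teal_spool_mid, mug_mid, tape_roll_mid, screwdriver_grip, bobbin_tin_mid from where it was at the start of the episode above 0.02 m).
It also fails if it takes over 42 s, if anything falls off the work surface, if the arm or the gripper's body presses on something with over 40 N, if the wrist force passes 120 N, or if a joint passes its speed limit or range.

ROBOT

A 6-joint arm with a two-finger parallel gripper is mounted at the origin on the work surface. World frame = base frame: x ahead of the robot, y to its left, z up, the work surface at z = 0. Lengths are in mm, angles in rad, forces in N, time in s.
With the tool pointing down it reaches from about 350 to 975 mm from the base axis. Payload 7.1 kg.
Tool frame: the origin (TCP) lies at the very end of the fingers, on their centre line; the grasp point (between the pads) lies 19 mm behind it; z points along the fingers, y is the line along which they close (so a half turn about z gives the same grasp; the last joint's range is limited). The gripper opens to 88 mm and grips with 3 to 60 N. Pads are 20 mm wide; open, the fingers measure 115 mm over their backs; the gripper's body (75 mm by 178 mm) begins 61 mm behind the grasp point.
Start: joints at [-1.342, 0.423, 1.63, -0, 1.089, -0.019], TCP at [153.314, -605.887, 222.675] pointing down, gripper open.
Joint ranges: [-3, 3], [-0.9, 2.11], [0.09, 2.58], [-1.31, 4.45], [0.11, 2.69], [-2.54, 2.54]. Speed limits (rad/s): [2.39, 2.39, 3.01, 3.14, 3.14, 3.14].

INTERFACE

Orientations are given as a rotation vector (axis times angle).
In Python, from workcell import sensors, imaging, close_job gives the robot as it stands. The module is installed in compiled form; this text tells all that it offers.
- The arm moves only by the tool servo_tool, never from a script. Its argument "steps" is a list of rows, each a list of 3 entries, a list of its own where there are three numbers: the shift along the world's x, y, z in m, then the turn, a rotation vector about the world's x, y, z in degrees, then the opening, from -1 (shut) to 1 (fully open). A call has exactly 8 rows; each row shifts and turns the commanded pose from where the row before left it; what a row does not reach is not made up. A row lasts 1/12 s, in which the tool goes at most 41.7 mm and 7.16 degrees, less where a joint would pass 70% of its speed; a pose out of reach is approached as far as the arm can. A call is refused whole if a number of a shift passes 0.0417 or a number of a turn 7.16, either way. A call with a gripper value outside its range is refused whole. The fingers move at their own pace and stop on an object; the grip force is fixed at half the most. Time passes only in rows, so rows that do not move let the fingers close, or fill a call up. It gives the time, the measured TCP pose, the force, the opening and the grip force at its end, in the units of the state.
- sensors.get_obs(): the state, without advancing time (a new reading comes with each control period).
- imaging.get_image(name): name is "scene" or "side" or "wrist"; returns a dict with "color" (480x640x3 uint8, blue, green, red), "range_z" (480x640 float32, mm along the optical axis (not along the pixel's ray), 0 where there is no reading), "vertical_fov" (degrees; the focal length in pixels is half the picture's height over the tangent of half this angle, whatever the lens; pixels are square), "cx", "cy" (the principal point, pixels), "rvec" (rotation vector, rad) and "tvec" (3), from world to camera coordinates, as OpenCV has them; the wrist camera has in their place "tool_from_camera" (4x4, takes a point from camera to tool coordinates, whose origin is the TCP and whose axes are the flange's). Camera axes: x right, y down, z forward; pixel columns grow to the right and rows downward; lengths in mm; the calibration is good to about 2 mm. A picture is of the moment at which its call begins: read the wrist's pose just before it.
- close_job(): hands the job in; it is judged then, once.
The state is a dict: "t": time; "qpos": joint angles; "qvel": joint speeds; "joint_torque": joint torques, N m; "ee_pos": TCP position; "orientation": TCP orientation; "ft_force": force on the tool from outside, world axes, zero at the start; "moment": the same for the moment, N m; "width": finger opening in mm; "grasp_force": force on a finger pad.
Only numpy, scipy, OpenCV 4.12 (cv2) and the standard library are available. Lean on these libraries where they do the work, as an engineer would, in place of code of your own. Each camera call takes 0.05 s, during which the arm holds its last target. There are 200 camera calls.

## Working session

There is one attempt and no reset: what is moved stays moved. The work goes in short steps, Python scripts to look and compute and a tool call to move; the robot and the scene stay as the last step left them, time stands still between calls to the robot, and variables do not carry over. Pictures are saved under pics/ and viewed, at most 10 in all, crops included, and the job is handed in when it is done.

Besides the shell and the picture viewer there is one more tool, called after "Request:" by a JSON object that holds its "api" and its "payload", one argument or row to a line. servo_tool: Moves the arm, as the interface text tells. Its arguments: {"type":"object","properties":{"steps":{"type":"array"}},"required":["steps"]}

```bash
mkdir -p pics; cat > h.py <<'E'
import numpy as np, cv2
from workcell import sensors, imaging, close_job
def grab(n):
    im=imaging.get_image(n); return im
def cloud(im):
    h,w=im["range_z"].shape; f=h/2/np.tan(np.radians(im["vertical_fov"])/2)
    v,u=np.mgrid[:h,:w]; z=im["range_z"].astype(float)
    P=np.stack([(u-im["cx"])*z/f,(v-im["cy"])*z/f,z],-1)
    R,_=cv2.Rodrigues(np.array(im["rvec"],float)); 
    W=(P-np.array(im["tvec"],float).ravel())@R
    W[z==0]=np.nan
    return W
E
python3 - <<'E'
from h import *
for n in("scene","side"):
    im=grab(n); cv2.imwrite(f"pics/{n}0.png",im["color"]); np.save(f"{n}0.npy",cloud(im))
print(sensors.get_obs())
E
```

```text
{'t': 0.1, 'qpos': array([-1.34197918e+00,  4.23770828e-01,  1.63063011e+00, -1.44977059e-05,
        1.08859657e+00, -1.89953332e-02]), 'qvel': array([ 0.00118565, -0.00071125, -0.00400158, -0.00145387,  0.00065977,
        0.00153192]), 'joint_torque': array([-7.29376952e-04, -5.45614743e+01, -2.74324661e+01,  6.44584699e-02,
        1.88290532e-02, -2.61999975e-05]), 'ee_pos': array([ 153.20921998, -605.39824624,  221.96893548]), 'orientation': array([-3.11612104e+00, -3.88105638e-01,  2.51032805e-04]), 'ft_force': array([-0.04781455,  0.23541556, -0.95703883]), 'moment': array([-0.00758141,  0.03106335, -0.0187837 ]), 'grasp_force': 0.0, 'width': 87.89292801188576}
```

View pics/scene0.png

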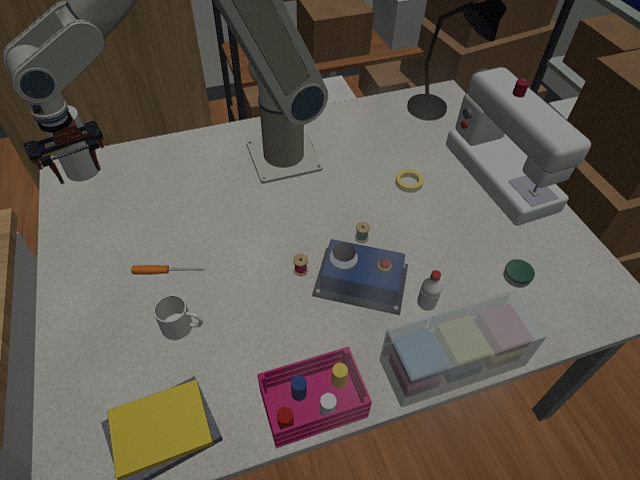

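View pics/side0.png

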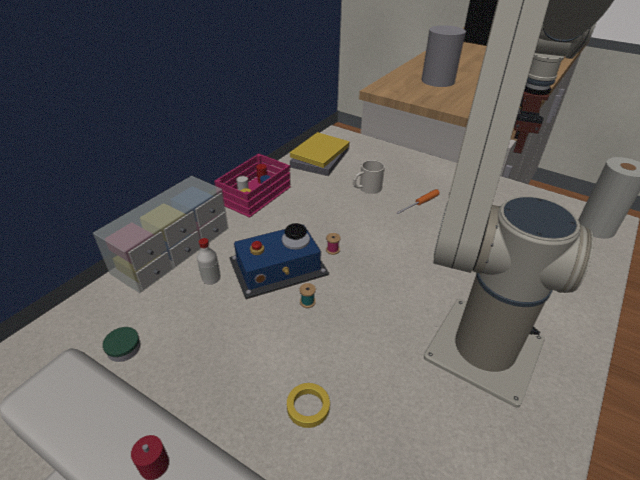

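The scene view shows the plunger near (344,252), the red pin cap near (385,265), the pink spool at (300,265), the teal spool at (362,232) and the bottle at (430,290). The side view shows the plunger at (295,232) and the pin at (257,247).

```bash
python3 - <<'E'
from h import *
for n,box in(("scene",(225,310,310,415)),("side",(215,295,225,335))):
    W=np.load(n+"0.npy"); C=cv2.imread(f"pics/{n}0.png").astype(int)
    r0,r1,c0,c1=box; w=W[r0:r1,c0:c1].reshape(-1,3); c=C[r0:r1,c0:c1].reshape(-1,3)
    z=w[:,2]; b,g,r=c.T
    k=(z>116)&(z<135)&(c.max(1)<60); print(n,"top",k.sum(),w[k].mean(0),w[k].min(0),w[k].max(0))
    k=(z>110)&(z<135); print(n,"z110+",k.sum(),np.nanmedian(w[k],0),w[k].min(0),w[k].max(0))
    k=(r>90)&(r>2*g)&(r>2*b)&(z>90)&(z<160); print(n,"red",k.sum(),w[k].mean(0) if k.any() else 0,w[k].max(0) if k.any() else 0)
    k=(z>84)&(z<97)&(b>1.5*r); p=w[k]; 
    rc=cv2.minAreaRect(p[:,:2].astype(np.float32)); print(n,"block",rc,np.median(p[:,2]))
for n,pts in(("scene",dict(pink=(300,265),teal=(362,232),bottle=(430,292),bcap=(436,275))),("side",dict(pink=(333,244),teal=(307,296),bottle=(209,268),bcap=(204,244)))):
    W=np.load(n+"0.npy")
    for k,(u,v) in pts.items(): print(n,k,np.nanmedian(W[v-3:v+4,u-3:u+4].reshape(-1,3),0).round())
C=[cv2.resize(cv2.imread("pics/scene0.png")[220:320,290:450],None,fx=4,fy=4,interpolation=2)]
D=cv2.resize(cv2.imread("pics/side0.png")[210:310,220:320],(400,400),interpolation=2)[:, :160]
cv2.imwrite("pics/c.png",C[0])
E
```

```text
scene top 103 [554.237971    21.22530893 120.52000295] [522.13186957 -14.31601878 116.51710079] [572.36425786  39.16480772 126.50173551]
scene z110+ 342 [547.98249148  10.41862551 120.39034079] [514.39747782 -17.05502756 110.36282675] [613.77222405 104.91137193 127.91001706]
scene red 0 0 0
scene block ((599.3616333007812, 70.23977661132812), (134.7598876953125, 71.3463363647461), 9.051631927490234) 84.50778460501759
side top 216 [535.52964632  18.49127361 120.20558385] [508.72572227 -10.90379195 116.00148422] [563.05367274  43.46277526 124.58101918]
side z110+ 277 [533.22993907  20.13899762 119.72347406] [507.64685189 -12.85132583 110.02366884] [565.13527566  45.02428048 124.58101918]
side red 51 [596.73942851 109.94410329 103.7809729 ] [610.58847182 118.95786531 108.10233343]
side block ((510.799072265625, -9.97749137878418), (0.0, 0.0), 0.0) 91.158087350525
scene pink [499. -96.  47.]
scene teal [440. 112.  46.]
scene bottle [711. 184.  85.]
scene bcap [698. 198. 134.]
side pink [473. -75.  34.]
side teal [415. 135.  38.]
side bottle [671. 216.  59.]
side bcap [684. 206. 130.]
```

View pics/c.png

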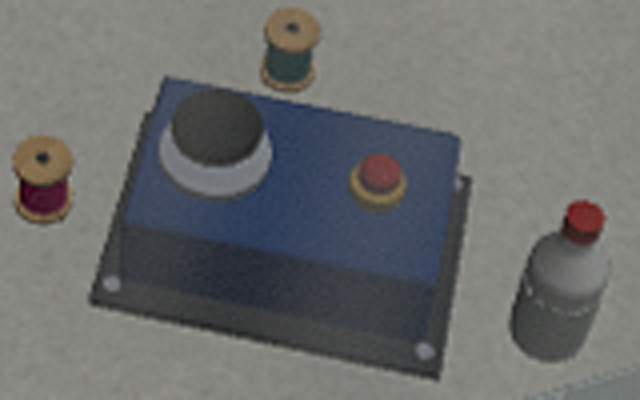

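The crop puts the plunger dome at scene (344,252) and the pin cap, low on its gland, at (385,263). The plunger is therefore about (540,14) and the pin about (597,110). Next I move over with the fingers shut.

Request:
{"api": "servo_tool", "payload": {
  "steps": [
    [[0.021, 0.034, 0], [0, 0, 0], -1],
    [[0.021, 0.034, 0], [0, 0, 0], -1],
    [[0.021, 0.034, 0], [0, 0, 0], -1],
    [[0.021, 0.034, 0], [0, 0, 0], -1],
    [[0.021, 0.034, 0], [0, 0, 0], -1],
    [[0.021, 0.034, 0], [0, 0, 0], -1],
    [[0.021, 0.034, 0], [0, 0, 0], -1],
    [[0.021, 0.034, 0], [0, 0, 0], -1]
  ]
}}

```text
t: 0.77
ee_pos: [321.7, -332.0, 222.5]
orientation: [-3.117, -0.388, 0.0]
ft_force: [1.0, 0.0, 0.2]
width: 37.9
grasp_force: 0.0
```

Request:
{"api": "servo_tool", "payload": {
  "steps": [
    [[0.021, 0.034, 0], [0, 0, 0], -1],
    [[0.021, 0.034, 0], [0, 0, 0], -1],
    [[0.021, 0.034, 0], [0, 0, 0], -1],
    [[0.021, 0.034, 0], [0, 0, 0], -1],
    [[0.021, 0.034, 0], [0, 0, 0], -1],
    [[0.021, 0.034, 0], [0, 0, 0], -1],
    [[0, 0, 0], [0, 0, 0], -1],
    [[0, 0, 0], [0, 0, 0], -1]
  ]
}}

```text
t: 1.43
ee_pos: [447.9, -128.1, 222.4]
orientation: [-3.116, -0.395, 0.001]
ft_force: [0.5, -0.0, -0.4]
width: 0.2
grasp_force: 0.0
```

```bash
python3 - <<'E'
from h import *
from scipy.spatial.transform import Rotation as Ro
o=sensors.get_obs(); im=grab("wrist"); cv2.imwrite("pics/w1.png",im["color"])
T=np.array(im["tool_from_camera"]); R=Ro.from_rotvec(o["orientation"]).as_matrix()
M=np.eye(4);M[:3,:3]=R;M[:3,3]=o["ee_pos"]; I=np.linalg.inv(M@T)
im["rvec"]=cv2.Rodrigues(I[:3,:3])[0]; im["tvec"]=I[:3,3]
W=cloud(im); np.save("w1.npy",W); print(o["ee_pos"],o["orientation"],o["width"],o["t"],T.round(2))
z=W[...,2]; k=(z>112)&(z<132); k&=(abs(W[...,0]-540)<60)&(abs(W[...,1]-14)<60)
p=W[k]; print(k.sum(), p.size and (np.median(p,0),p.min(0),p.max(0)))
E
```

```text
[ 447.85669889 -128.12003758  222.43072523] [-3.11644352e+00 -3.95341986e-01  8.42925924e-04] 0.1933229098366174 1.4333 [[  -0.     -0.96   -0.29   80.31]
 [   1.     -0.      0.     -0.17]
 [  -0.     -0.29    0.96 -161.24]
 [   0.      0.      0.      1.  ]]
6717 (array([540.51368348,   8.31140141, 121.4590697 ]), array([509.50411796, -18.96521351, 112.02225338]), array([570.41890392,  40.82169624, 125.58027668]))
```

View pics/w1.png

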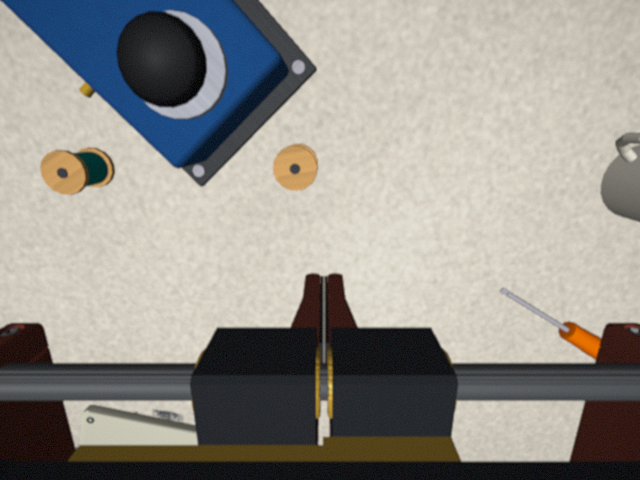

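The wrist view shows the plunger dome at about (162,58). Its outline in the depth data centres on (540,11) with the top near z 124.5.

Request:
{"api": "servo_tool", "payload": {
  "steps": [
    [[0.0184, 0.0278, 0], [0, 0, 0], -1],
    [[0.0184, 0.0278, 0], [0, 0, 0], -1],
    [[0.0184, 0.0278, 0], [0, 0, 0], -1],
    [[0.0184, 0.0278, 0], [0, 0, 0], -1],
    [[0.0184, 0.0278, 0], [0, 0, 0], -1],
    [[0, 0, -0.03], [0, 0, 0], -1],
    [[0, 0, -0.03], [0, 0, 0], -1],
    [[0, 0, -0.02], [0, 0, 0], -1]
  ]
}}

```text
t: 2.15
ee_pos: [538.1, 7.7, 140.5]
orientation: [3.118, 0.386, -0.003]
ft_force: [-0.1, 0.0, -0.4]
width: 0.3
grasp_force: 0.0
```

```bash
cat > look.py <<'E'
import sys
from h import *
t=sys.argv[1]; out=[]
print(sensors.get_obs()["ee_pos"].round(1),sensors.get_obs()["t"])
for n,(r,c) in(("side",(215,225)),("scene",(225,350))):
    im=grab(n); W=cloud(im); C=im["color"].astype(int); b,g,rr=[C[...,i] for i in range(3)]
    near=(abs(W[...,0]-597)<28)&(abs(W[...,1]-107)<28)&(W[...,2]>88)
    k=near&(rr>1.6*g)&(rr>1.6*b)
    gr=near&(g>1.3*rr)&(g>1.2*b)
    p=W[k]
    print(n,"red",k.sum(),np.nanpercentile(p,[50,98],0).round(0).tolist() if k.any() else "", "green",gr.sum())
    out.append(cv2.resize(im["color"][r:r+70,c:c+70],(390,390),interpolation=cv2.INTER_CUBIC))
cv2.imwrite(f"pics/{t}.png",np.hstack(out))
E
python3 look.py l0
```

```text
[538.1   7.7 140.5] 2.15
side red 72 [[595.0, 112.0, 103.0], [609.0, 120.0, 107.0]] green 0
scene red 45 [[603.0, 107.0, 105.0], [613.0, 116.0, 110.0]] green 0
```

Request:
{"api": "servo_tool", "payload": {
  "steps": [
    [[0.0015, 0.003, -0.008], [0, 0, 0], -1],
    [[0, 0, -0.008], [0, 0, 0], -1],
    [[0, 0, -0.005], [0, 0, 0], -1],
    [[0, 0, -0.005], [0, 0, 0], -1],
    [[0, 0, -0.004], [0, 0, 0], -1],
    [[0, 0, -0.003], [0, 0, 0], -1],
    [[0, 0, -0.001], [0, 0, 0], -1],
    [[0, 0, 0], [0, 0, 0], -1]
  ]
}}

```text
t: 2.92
ee_pos: [541.8, 11.5, 110.3]
orientation: [3.117, 0.388, 0.004]
ft_force: [-2.4, -1.2, 10.7]
width: 0.2
grasp_force: 5.5
```

Request:
{"api": "servo_tool", "payload": {
  "steps": [
    [[0, 0, -0.003], [0, 0, 0], -1],
    [[0, 0, -0.002], [0, 0, 0], -1],
    [[0, 0, 0], [0, 0, 0], -1],
    [[0, 0, 0], [0, 0, 0], -1],
    [[0, 0, 0], [0, 0, 0], -1],
    [[0, 0, 0], [0, 0, 0], -1],
    [[0, 0, 0], [0, 0, 0], -1],
    [[0, 0, 0], [0, 0, 0], -1]
  ]
}}

```text
t: 3.58
ee_pos: [541.9, 11.5, 107.1]
orientation: [3.116, 0.388, 0.005]
ft_force: [-8.1, -2.7, 28.8]
width: 0.5
grasp_force: 14.0
```

Bottomed out: 28.8 N at z 107. I raise clear of the plunger.

Request:
{"api": "servo_tool", "payload": {
  "steps": [
    [[0, 0, 0.01], [0, 0, 0], -1],
    [[0, 0, 0.01], [0, 0, 0], -1],
    [[0, 0, 0.01], [0, 0, 0], -1],
    [[0, 0, 0.006], [0, 0, 0], -1],
    [[0, 0, 0], [0, 0, 0], -1],
    [[0, 0, 0], [0, 0, 0], -1],
    [[0, 0, 0], [0, 0, 0], -1],
    [[0, 0, 0], [0, 0, 0], -1]
  ]
}}

```text
t: 4.25
ee_pos: [540.3, 12.1, 139.0]
orientation: [-3.117, -0.388, 0.002]
ft_force: [0.2, -0.1, -0.2]
width: 0.9
grasp_force: 0.0
```

```bash
python3 look.py l1
```

```text
[540.3  12.1 139. ] 4.25
side red 73 [[594.0, 112.0, 111.0], [609.0, 120.0, 115.0]] green 0
scene red 43 [[603.0, 106.0, 113.0], [612.0, 114.0, 119.0]] green 0
```

View pics/l1.png

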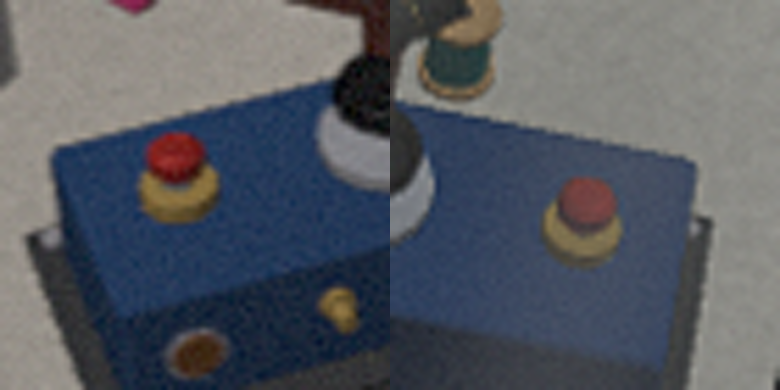

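The cap, at side (175,155) in the crop, now stands about 8 mm above its gland with no green showing. That is the 10 mm step. Second stroke:

Request:
{"api": "servo_tool", "payload": {
  "steps": [
    [[0, 0, -0.012], [0, 0, 0], -1],
    [[0, 0, -0.008], [0, 0, 0], -1],
    [[0, 0, -0.008], [0, 0, 0], -1],
    [[0, 0, -0.005], [0, 0, 0], -1],
    [[0, 0, -0.003], [0, 0, 0], -1],
    [[0, 0, 0], [0, 0, 0], -1],
    [[0, 0, 0], [0, 0, 0], -1],
    [[0, 0, 0], [0, 0, 0], -1]
  ]
}}

```text
t: 5.02
ee_pos: [541.8, 12.1, 107.0]
orientation: [3.117, 0.388, 0.003]
ft_force: [-11.3, -0.1, 45.1]
width: 0.3
grasp_force: 22.4
```

Request:
{"api": "servo_tool", "payload": {
  "steps": [
    [[0, 0, 0.01], [0, 0, 0], -1],
    [[0, 0, 0.01], [0, 0, 0], -1],
    [[0, 0, 0.01], [0, 0, 0], -1],
    [[0, 0, 0.006], [0, 0, 0], -1],
    [[0, 0, 0], [0, 0, 0], -1],
    [[0, 0, 0], [0, 0, 0], -1],
    [[0, 0, 0], [0, 0, 0], -1],
    [[0, 0, 0], [0, 0, 0], -1]
  ]
}}

```text
t: 5.68
ee_pos: [540.3, 12.1, 139.0]
orientation: [-3.117, -0.388, 0.002]
ft_force: [0.7, -0.2, -0.0]
width: 0.4
grasp_force: 0.0
```

```bash
python3 look.py l2
```

```text
[540.3  12.1 139. ] 5.6833
side red 74 [[594.0, 112.0, 120.0], [608.0, 120.0, 125.0]] green 0
scene red 46 [[603.0, 106.0, 122.0], [613.0, 116.0, 127.0]] green 0
```

The pin rose about 9 mm more, to the 20 mm step. Third stroke, 1 mm shallower:

Request:
{"api": "servo_tool", "payload": {
  "steps": [
    [[0, 0, -0.012], [0, 0, 0], -1],
    [[0, 0, -0.008], [0, 0, 0], -1],
    [[0, 0, -0.008], [0, 0, 0], -1],
    [[0, 0, -0.005], [0, 0, 0], -1],
    [[0, 0, -0.002], [0, 0, 0], -1],
    [[0, 0, 0], [0, 0, 0], -1],
    [[0, 0, 0], [0, 0, 0], -1],
    [[0, 0, 0], [0, 0, 0], -1]
  ]
}}

```text
t: 6.45
ee_pos: [541.7, 12.1, 107.1]
orientation: [3.117, 0.388, 0.003]
ft_force: [-8.6, 0.3, 33.6]
width: 0.0
grasp_force: 17.2
```

Request:
{"api": "servo_tool", "payload": {
  "steps": [
    [[0, 0, 0.01], [0, 0, 0], -1],
    [[0, 0, 0.01], [0, 0, 0], -1],
    [[0, 0, 0.01], [0, 0, 0], -1],
    [[0, 0, 0.005], [0, 0, 0], -1],
    [[0, 0, 0], [0, 0, 0], -1],
    [[0, 0, 0], [0, 0, 0], -1],
    [[0, 0, 0], [0, 0, 0], -1],
    [[0, 0, 0], [0, 0, 0], -1]
  ]
}}

```text
t: 7.12
ee_pos: [540.3, 12.1, 139.0]
orientation: [-3.117, -0.388, 0.002]
ft_force: [0.2, 0.4, -0.5]
width: 0.7
grasp_force: 0.0
```

```bash
python3 look.py l3
```

```text
[540.3  12.1 139. ] 7.1167
side red 74 [[594.0, 111.0, 130.0], [609.0, 120.0, 135.0]] green 0
scene red 43 [[603.0, 106.0, 133.0], [612.0, 115.0, 136.0]] green 0
```

View pics/l3.png

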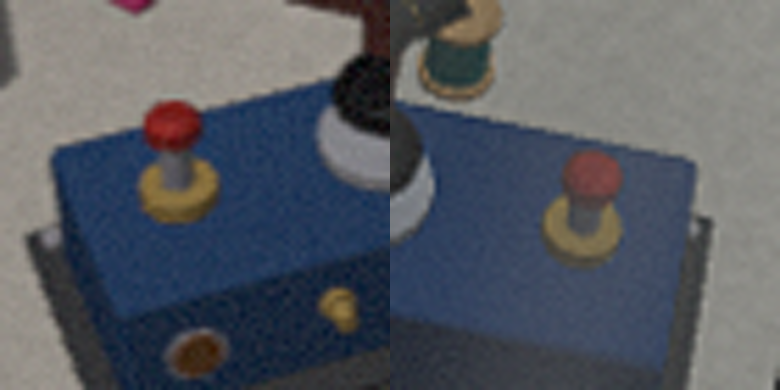

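The cap is at about 135 mm, near crop (172,125), with grey shank and no green. One step remains, so I give a fourth stroke.

Request:
{"api": "servo_tool", "payload": {
  "steps": [
    [[0, 0, -0.012], [0, 0, 0], -1],
    [[0, 0, -0.008], [0, 0, 0], -1],
    [[0, 0, -0.008], [0, 0, 0], -1],
    [[0, 0, -0.005], [0, 0, 0], -1],
    [[0, 0, -0.002], [0, 0, 0], -1],
    [[0, 0, 0], [0, 0, 0], -1],
    [[0, 0, 0], [0, 0, 0], -1],
    [[0, 0, 0], [0, 0, 0], -1]
  ]
}}

```text
t: 7.88
ee_pos: [541.8, 12.1, 107.1]
orientation: [3.117, 0.388, 0.003]
ft_force: [-7.8, 1.1, 34.8]
width: 0.6
grasp_force: 17.2
```

Request:
{"api": "servo_tool", "payload": {
  "steps": [
    [[0, 0, 0.01], [0, 0, 0], -1],
    [[0, 0, 0.01], [0, 0, 0], -1],
    [[0, 0, 0.01], [0, 0, 0], -1],
    [[0, 0, 0.01], [0, 0, 0], -1],
    [[0, 0, 0.01], [0, 0, 0], -1],
    [[0, 0, 0.01], [0, 0, 0], -1],
    [[0, 0, 0], [0, 0, 0], -1],
    [[0, 0, 0], [0, 0, 0], -1]
  ]
}}

```text
t: 8.55
ee_pos: [541.2, 12.1, 165.3]
orientation: [3.117, 0.388, 0.002]
ft_force: [-0.5, 0.2, -0.2]
width: 0.4
grasp_force: 0.0
```

```bash
python3 look.py l4
```

```text
[541.2  12.1 165.3] 8.55
side red 73 [[594.0, 112.0, 140.0], [608.0, 120.0, 145.0]] green 22
scene red 45 [[602.0, 107.0, 143.0], [612.0, 116.0, 147.0]] green 16
```

View pics/l4.png

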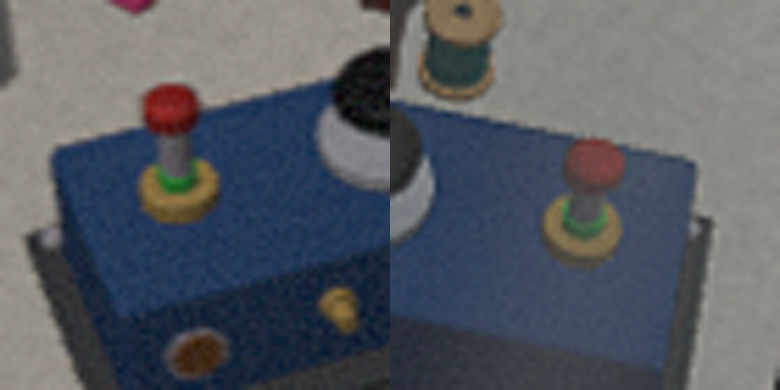

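The green band is in the open at crop (178,180), the cap is at about 146 mm, and the plunger is up with the fingers 40 mm clear. I hand in now.

```bash
python3 -c "
from h import *
print(close_job())"
```

```text
the job is handed in; nothing more can be done
None
```

The job is handed in: four full plunger strokes brought the indicator pin fully out with its green band showing, the plunger is back up, and the fingers are clear; the hand-in returned no verdict.

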